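# Nest the empty planters on the cork mat

### The job

Put the empty clay planters away as one nested set on the round cork mat, building it up on the mat from the bottom, one piece at a time: first the shallow saucer wholly on the mat, then the wide bowl in the saucer, then the collared pot in the bowl, and last the slim vase in the pot. Each stands upright and fully down on the floor of the one below; set each down gently without letting it drop, and leave the cactus, the tape and the glass jar standing where they are.

Things in the scene. Friction and masses are not known exactly. Their poses are not given: they have to be found in the camera images.
- mat: Round flat cork mat, 100 mm diameter, 4 mm thick, fixed to the white desk; its place differs at every start. Origin: centre of its underside, at desk height (its upper face is 4 mm above).
- saucer: Shallow round terracotta saucer, open upward: outside 70 mm diameter at the rim, 66 mm at the foot, 20 mm high, wall 3.5 mm, inner floor 6 mm above its underside; no drain hole; about 90 g. Stands upright, loose, on the desk. Origin: centre of its underside, z up.
- bowl: Wide round terracotta bowl, open upward, dark drain hole in its floor: outside 62 mm diameter (vertical side from 14 mm up to the rim), tapering to 52 mm at the foot, 40 mm high, wall 3.5 mm, inner floor 6 mm above its underside; about 120 g. Stands upright, loose. Origin: centre of its underside, z up. Seated, its rim is 26 mm above the saucer's.
- pot: Terracotta flowerpot with a collar, open upward: 60 mm high; collar (top 24 mm, vertical side) 50 mm outside and 42 mm inside diameter; below the collar 43 mm tapering to 38 mm outside at the foot, wall 3 mm; inner floor 6 mm above its underside; about 120 g. Stands upright, loose. Origin: centre of its underside, z up. Seated, its rim is 26 mm above the bowl's.
- vase: Slim, tall terracotta vase with a collar: 80 mm high; collar (top 24 mm, vertical side) 32 mm outside diameter with a 23 mm opening; below the collar 26 mm tapering to 23 mm outside at the foot; about 90 g. The tallest and narrowest piece. Stands upright, loose. Origin: centre of its underside, z up. Seated, its rim is 26 mm above the pot's.
- cactus: Bystander, leave alone: small green cactus in a white glazed pot, 60 mm diameter, 73 mm high overall, 220 g, loose. Origin: centre of its underside, z up.
- tape: Bystander, leave alone: grey roll of parcel tape lying flat, 66 mm outside, 40 mm inside diameter, 24 mm high, 100 g, loose. Origin: centre of its underside, z up.
- ink: Bystander, leave alone: squat glass jar with a black lid, 52 mm diameter, 62 mm high, 160 g, loose. Origin: centre of its underside, z up. The eight listed things stand mixed in two rows, centres at least 120 mm apart; the other desk things lie outside these rows, fixed.

How it is judged:
By the outcome, as a careful person would: the job done as asked, in the order asked, and still so for the second after the job is handed in, with the robot touching nothing.
It also fails if it takes over 115 s, if anything falls off the work surface, if the arm or the gripper's body presses on something with over 40 N, if the wrist force passes 120 N, or if a joint passes its speed limit or range.

### The arm

A 6-joint arm with a two-finger parallel gripper is mounted at the origin on the work surface. World frame = base frame: x ahead of the robot, y to its left, z up, the work surface at z = 0. Lengths are in m, angles in degrees, forces in N, time in s.
With the tool pointing down it reaches from about 0.3 to 0.75 m from the base axis. Payload 8.5 kg.
Tool frame: the origin (TCP) lies midway between the tips of the shut fingers; the grasp point (between the pads) lies 19 mm behind it; z points along the fingers, y is the line along which they close (so a half turn about z gives the same grasp; the last joint's range is limited). The gripper opens to 85 mm and grips with 20 to 120 N. Pads are 22 mm wide; open, the fingers measure 114 mm over their backs; the gripper's body (76 mm by 85 mm) begins 54 mm behind the grasp point. The pads swing forward as they close: fully open they stand 13 mm farther back than shut.
Start: joints at [-83.841, 21.807, 74.336, -0, 83.858, -12.336], TCP at [0.174, -0.522, 0.231] pointing down, gripper open.
Joint ranges: [-178.18, 178.18], [-50.72, 133.34], [12.68, 142.11], [-81.47, 261.47], [9.98, 163.14], [-165.26, 165.26]. Speed limits (degrees/s): [136.94, 136.94, 180, 180, 180, 180].

### API

Orientations are given as a 3x3 rotation matrix whose columns are the frame's x, y, z axes.
In Python, from rig import env, viewer, recognise, pinpoint gives the robot as it stands.
- The arm moves only by the tool move_arm, never from a script. Its argument "plan" is text: rows parted by semicolons, each of 7 numbers parted by spaces: the shift along the tool's x, y, z in m, then the turn, a rotation vector about the tool's x, y, z in rad, then the finger opening in m, from 0 to 0.0854. A call has 1 to 12 rows; each row shifts and turns the commanded pose from where the row before left it, along the tool's axes as they then stand; what a row does not reach is not made up. A row lasts 1/8 s, in which the tool goes at most 62.5 mm and 10.7 degrees, less where a joint would pass 70% of its speed; a pose out of reach is approached as far as the arm can. A call is refused whole if a number of a shift passes 0.0625 or a number of a turn 0.188, either way. A call with a gripper value outside its range is refused whole. The fingers move at their own pace and stop on an object; "grip_force" is the grip in N (left out, the last holds). Time passes only in rows, so rows that do not move let the fingers close. It gives the time, the measured TCP pose, the force, the opening and the grip force at its end, in the units of the state.
- env.observe(): the state, without advancing time (a new reading comes with each control period).
- viewer.get_image(name): name is "scene" or "top" or "wrist"; returns (picture, depth): 384x512x3 uint8, red, green, blue; 384x512 float32, m along the optical axis (not along the pixel's ray), 0 where there is no reading.
- viewer.calibration(name): a dict with "fx", "fy", "cx", "cy" (pixels), "R" (3x3) and "t" (3): a world point X has camera coordinates R X + t. Camera axes: x right, y down, z forward; pixel columns grow to the right and rows downward; lengths in m; the calibration is good to about 2 mm. A picture is of the moment at which its call begins: read the wrist's pose just before it. calibration takes no time and is no camera call; for the wrist camera it gives the pose at the moment of the call.
- env.close_job(): hands the job in; it is judged then, once.
Trained networks look in the newest picture that a camera, given by its name, has taken for a name from the list of things; names that differ only in an ending like _2 or _b are one class to them, and where a whole thing is asked for, a point or a joint stands for the part that bears it (a point fixed in the world has none). Each returns a list of dicts, best first, with "conf" (0 to 1); they miss things now and then, are a little off and sometimes report something else, mostly with a low value. They report only what shows in the picture. A call takes as long as a camera call.
- recognise(camera, name): "extent" ([centre column, centre row, width, height] in pixels, round what is visible of it).
- pinpoint(camera, name): "pixel" ([column, row] in pixels: a listed point, or the origin of a listed thing).
The state is a dict: "time_s": time; "q": joint angles; "qvel": joint speeds; "joint_efforts": joint torques, N m; "position": TCP position; "tool_rot": TCP orientation; "ft_force": force on the tool from outside, world axes, zero at the start; "wrist_torque": the same for the moment, N m; "grip_width": finger opening in m; "gripper_force": force on a finger pad.
Only numpy, scipy, OpenCV 4.12 (cv2) and the standard library are available. Lean on these libraries where they do the work, as an engineer would, in place of code of your own. Each camera call takes 0.05 s, during which the arm holds its last target. There are 200 camera calls.

## Working session

There is one attempt and no reset: what is moved stays moved. The work goes in short steps, Python scripts to look and compute and a tool call to move; the robot and the scene stay as the last step left them, time stands still between calls to the robot, and variables do not carry over. Pictures are saved under pics/ and viewed, at most 14 in all, crops included, and the job is handed in when it is done.

Besides the shell and the picture viewer there is one more tool, called after "Call:" as name(argument=value, ...) on one line, values as JSON. move_arm: Moves the arm, as the interface text tells. Its arguments: {"type":"object","properties":{"plan":{"type":"string"},"grip_force":{"type":"number"}},"required":["plan"]}

```bash
ls; mkdir -p pics; cat > h.py <<'E'
import numpy as np, cv2
from rig import env, viewer, recognise, pinpoint
def save(im,n): cv2.imwrite('pics/'+n,cv2.cvtColor(im,cv2.COLOR_RGB2BGR))
def ray(c,px,z):
    k=viewer.calibration(c) if isinstance(c,str) else c
    R=np.array(k['R']);t=np.array(k['t'])
    d=R.T@np.array([(px[0]-k['cx'])/k['fx'],(px[1]-k['cy'])/k['fy'],1]); o=-R.T@t
    return o+d*(z-o[2])/d[2]
def cloud(c,dep):
    k=viewer.calibration(c) if isinstance(c,str) else c
    R=np.array(k['R']);t=np.array(k['t'])
    v,u=np.mgrid[:dep.shape[0],:dep.shape[1]]
    P=np.stack([(u-k['cx'])/k['fx']*dep,(v-k['cy'])/k['fy']*dep,dep],-1)-t
    return P@R
E
python3 - <<'E'
from h import *
s=env.observe(); print(s)
for c in ['scene','top']:
    im,d=viewer.get_image(c); save(im,c+'0.png'); np.save(c+'0.npy',d)
    k=viewer.calibration(c); print(c,k['fx'],-np.array(k['R']).T@k['t'])
    for n in 'mat saucer bowl pot vase cactus tape ink'.split():
        r=recognise(c,n)[:2]; p=pinpoint(c,n)[:2]
        print(n,[(np.round(x['extent']),round(x['conf'],2)) for x in r],[(np.round(x['pixel']),round(x['conf'],2),ray(c,x['pixel'],0).round(3)) for x in p])
E
```

```text
pics
{'time_s': 0.0, 'q': array([-8.38411375e+01,  2.18430764e+01,  7.43854267e+01, -1.73909698e-03,
        8.38571503e+01, -1.23380777e+01]), 'qvel': array([-0.07739114,  0.03868195,  0.11515638, -0.10958797, -0.06610251,
        0.09061255]), 'joint_efforts': array([ 3.66626000e-04, -4.48465276e+01, -2.31277263e+01, -1.19178630e-04,
        4.78472386e-03, -6.48456904e-06]), 'position': array([ 0.17442707, -0.5213013 ,  0.23068826]), 'tool_rot': array([[ 9.48339589e-01,  3.17256974e-01, -1.90389283e-04],
       [ 3.17256898e-01, -9.48338474e-01,  1.48306764e-03],
       [ 2.89960070e-04, -1.46685407e-03, -9.99998882e-01]]), 'ft_force': array([-0.31307833, -0.43107126,  0.34759628]), 'wrist_torque': array([-0.04515796, -0.03239876,  0.03914083]), 'gripper_force': 0.0, 'grip_width': 0.08534255074666963}
scene 401.2138072339962 [1.29702024 0.05449349 0.59744759]
mat [] [(array([355., 208.]), 0.85, array([0.47 , 0.233, 0.   ]))]
saucer [(array([374., 244.,  34.,  28.]), 0.82)] [(array([370., 249.]), 0.62, array([0.621, 0.25 , 0.   ])), (array([156., 226.]), 0.51, array([ 0.59 , -0.239
[... 1166 characters left out ...]
 158.]), 0.84, array([0.63 , 0.065, 0.   ]))]
vase [(array([294., 250.,  12.,  20.]), 0.66), (array([133., 238.,  47.,  52.]), 0.24)] [(array([288., 249.]), 0.66, array([ 0.442, -0.072,  0.   ])), (array([215., 248.]), 0.21, array([0.445, 0.075, 0.   ]))]
cactus [(array([212., 247.,  26.,  27.]), 0.71)] [(array([214., 246.]), 0.86, array([0.448, 0.076, 0.   ])), (array([289., 250.]), 0.75, array([ 0.44 , -0.075,  0.   ]))]
tape [(array([379., 242.,  36.,  35.]), 0.79)] [(array([375., 244.]), 0.8, array([ 0.451, -0.248,  0.   ])), (array([216., 247.]), 0.19, array([0.447, 0.073, 0.   ]))]
ink [(array([297., 155.,  29.,  30.]), 0.56)] [(array([295., 158.]), 0.76, array([ 0.63, -0.09,  0.  ]))]
```

View pics/top0.png

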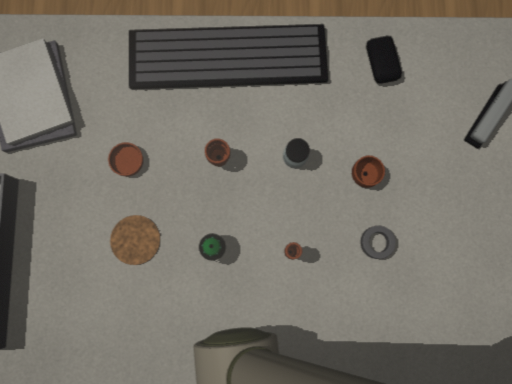

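```bash
python3 - <<'E'
from h import *
# circle fits on depth of top view: rim points
from scipy.optimize import least_squares
d=np.load('top0.npy'); P=cloud('top',d).reshape(-1,3); P=P[d.ravel()>0]
S=np.load('scene0.npy'); Q=cloud('scene',S).reshape(-1,3); Q=Q[S.ravel()>0]
print('desk z',np.median(P[np.abs(P[:,2])<.01,2]),np.median(Q[np.abs(Q[:,2])<.01,2]))
for n,c,h,r in [('saucer',(.62,.257),.02,.035),('bowl',(.6,-.23),.04,.031),('pot',(.628,.067),.06,.025),('vase',(.445,-.072),.08,.016),('cactus',(.447,.075),.05,.03),('ink',(.635,-.09),.062,.026),('tape',(.455,-.248),.024,.033)]:
  for X in (P,Q):
    m=(np.hypot(*(X[:,:2]-c).T)<.055)&(np.abs(X[:,2]-h)<.005)
    A=X[m]
    if len(A)<8: print(n,len(A)); continue
    mn,mx=A.min(0),A.max(0)
    f=lambda p:np.maximum(np.hypot(A[:,0]-p[0],A[:,1]-p[1])-r,0)*3+np.minimum(np.hypot(A[:,0]-p[0],A[:,1]-p[1])-r+.004,0)
    s=least_squares(f,c,loss='soft_l1',f_scale=.002)
    print(n,len(A),s.x.round(4),((mn+mx)/2).round(4),(mx-mn).round(3),'z',np.median(A[:,2]).round(4))
# mat colour fit
im,_=viewer.get_image('top')
m=(np.hypot(*(P[:,:2]-(.466,.234)).T)<.07)&(P[:,2]>.002)&(P[:,2]<.03);A=P[m];print('mat',len(A),((A.min(0)+A.max(0))/2).round(4),(A.max(0)-A.min(0)).round(3),A.mean(0))
E
```

```text
desk z 0.00021395188043445845 4.5284544471618584e-05
saucer 227 [0.6236 0.2553] [0.6239 0.2557 0.0199] [0.069 0.069 0.01 ] z 0.0199
saucer 201 [0.6239 0.2549] [0.6236 0.2549 0.0187] [0.073 0.068 0.007] z 0.019
bowl 188 [ 0.5957 -0.2335] [ 0.5957 -0.233   0.0394] [0.06  0.061 0.008] z 0.0393
bowl 150 [ 0.5961 -0.2339] [ 0.5956 -0.2331  0.0387] [0.063 0.06  0.007] z 0.0388
pot 173 [0.6307 0.0677] [0.6308 0.0673 0.0596] [0.05  0.049 0.009] z 0.0594
pot 148 [0.6309 0.0676] [0.6309 0.0671 0.0589] [0.052 0.047 0.008] z 0.0591
vase 113 [ 0.4362 -0.0756] [ 0.4367 -0.0764  0.0795] [0.029 0.03  0.008] z 0.0799
vase 63 [ 0.4371 -0.0762] [ 0.4369 -0.077   0.0781] [0.031 0.03  0.006] z 0.0792
cactus 67 [0.4416 0.0776] [0.4452 0.076  0.0496] [0.048 0.048 0.009] z 0.0456
cactus 47 [0.4333 0.0782] [0.4572 0.0753 0.0497] [0.031 0.036 0.009] z 0.0487
ink 430 [ 0.6364 -0.0905] [ 0.6328 -0.0895  0.0618] [0.045 0.043 0.01 ] z 0.062
ink 259 [ 0.6298 -0.0894] [ 0.6328 -0.0894  0.0606] [0.046 0.046 0.007] z 0.0618
tape 570 [ 0.4552 -0.2504] [ 0.4555 -0.2513  0.0238] [0.065 0.065 0.01 ] z 0.0237
tape 236 [ 0.4566 -0.2505] [ 0.4555 -0.2511  0.0229] [0.067 0.064 0.008] z 0.0236
mat 2142 [0.4663 0.2334 0.0058] [0.138 0.138 0.008] [0.46312877 0.233794   0.0044589 ]
```

The top view shows the saucer (126,158), pot (217,152), ink (297,150), bowl (368,172), mat (135,240), cactus (211,247), vase (292,250) and tape (379,242), which matches the networks. Next I'll fit the mat and work out the first move.

```bash
cat >> h.py <<'E'
def go(x,y,z):
    s=env.observe(); R=np.array(s['tool_rot']); d=R.T@(np.array([x,y,z])-s['position'])
    print('shift',d.round(4),'from',s['position'].round(4),'t',round(s['time_s'],2),'f',s['ft_force'].round(1),'w',round(s['grip_width'],4),'tilt',R[:2,2].round(4),'q6',round(s['q'][5]))
E
python3 - <<'E'
from h import *
for c in ('top','scene'):
    im=cv2.imread(f'pics/{c}0.png'); d=np.load(c+'0.npy'); P=cloud(c,d)
    hsv=cv2.cvtColor(im,cv2.COLOR_BGR2HSV)
    m=(np.hypot(P[...,0]-.465,P[...,1]-.234)<.075)&(hsv[...,1]>70)
    cs,_=cv2.findContours(m.astype('u1' if 0 else np.uint8),cv2.RETR_EXTERNAL,cv2.CHAIN_APPROX_NONE); k=max(cs,key=cv2.contourArea)[:,0,:]
    W=np.array([ray(c,p,.004)[:2] for p in k]); (x,y),r=cv2.minEnclosingCircle(W.astype(np.float32)); M=cv2.moments(W.astype(np.float32)); print(c,x,y,r,W.mean(0))
go(.6238,.2552,.23)
go(.6238,.2552,.06)
E
```

```text
top 0.46190345287323 0.23435966670513153 0.049723267555236816 [0.46128368 0.2342809 ]
scene 0.4622693359851837 0.23301678895950317 0.05092708766460419 [0.46300776 0.23309089]
shift [ 0.6725 -0.5941  0.0013] from [ 0.1745 -0.5216  0.2313] t 1.75 f [0.4 0.1 0.1] w 0.0855 tilt [-0. -0.] q6 -12
shift [ 0.6725 -0.5941  0.1713] from [ 0.1745 -0.5216  0.2313] t 1.75 f [0.4 0.1 0.1] w 0.0855 tilt [-0. -0.] q6 -12
```

Call:
move_arm(plan="0.022 -0.02 0 0 0 0 0.0854;0.042 -0.037 0 0 0 0 0.0854;0.042 -0.037 0 0 0 0 0.0854;0.042 -0.037 0 0 0 0 0.0854;0.042 -0.037 0 0 0 0 0.0854;0.042 -0.037 0 0 0 0 0.0854;0.042 -0.037 0 0 0 0 0.0854;0.042 -0.037 0 0 0 0 0.0854;0.042 -0.037 0 0 0 0 0.0854;0.042 -0.037 0 0 0 0 0.0854;0.042 -0.037 0 0 0 0 0.0854;0.042 -0.037 0 0 0 0 0.0854")

```text
time_s: 3.25
position: [0.4988, 0.0387, 0.2315]
tool_rot: [[0.948, 0.317, 0.001], [0.317, -0.948, -0.0], [0.0, 0.0, -1.0]]
ft_force: [1.2, -0.7, 0.4]
grip_width: 0.0854
gripper_force: 0.0
```

Call:
move_arm(plan="0.042 -0.037 0 0 0 0 0.0854;0.042 -0.037 0 0 0 0 0.0854;0.042 -0.037 0 0 0 0 0.0854;0.042 -0.037 0.02 0 0 0 0.0854;0.02 -0.018 0.04 0 0 0 0.0854;0 0 0.04 0 0 0 0.0854;0 0 0 0 0 0 0.0854;0 0 0 0 0 0 0.0854")

```text
time_s: 4.25
position: [0.6244, 0.2538, 0.1333]
tool_rot: [[0.948, 0.317, 0.003], [0.317, -0.948, 0.001], [0.003, 0.0, -1.0]]
ft_force: [-0.7, 1.0, 1.6]
grip_width: 0.0853
gripper_force: 0.0
```

```bash
python3 -c "
from h import *
go(.6238,.2552,-.002)
im,d=viewer.get_image('wrist');save(im,'w1.png');P=cloud('wrist',d)
r=pinpoint('wrist','saucer');print([(x['conf'],ray('wrist',x['pixel'],0)) for x in r[:2]])
A=P[(d>0)&(abs(P[...,2]-.02)<.005)&(np.hypot(P[...,0]-.624,P[...,1]-.255)<.05)];print(len(A),(A.min(0)+A.max(0))/2,A.max(0)-A.min(0))
"
```

```text
shift [-0.0005 -0.0016  0.1353] from [0.6244 0.2538 0.1333] t 4.25 f [-0.7  1.   1.6] w 0.0853 tilt [0.0027 0.0005] q6 84
[(0.95, array([0.62047713, 0.25523929, 0.        ]))]
1214 [0.62196377 0.25607326 0.01895633] [0.06892777 0.0689383  0.00788375]
```

Call:
move_arm(plan="-0.001 -0.002 0.05 0 0 0 0.0854;0 0 0.04 0 0 0 0.0854;0 0 0.025 0 0 0 0.0854;0 0 0.012 0 0 0 0.0854;0 0 0.005 0 0 0 0.0854;0 0 0 0 0 0 0.0854;0 0 0 0 0 0 0.0854")

```text
time_s: 5.22
position: [0.6226, 0.2556, 0.0004]
tool_rot: [[0.948, 0.317, 0.002], [0.317, -0.948, 0.0], [0.002, 0.0, -1.0]]
ft_force: [-0.4, -0.2, 0.1]
grip_width: 0.0855
gripper_force: 0.0
```

Call:
move_arm(plan="0 0 0 0 0 0 0.07;0 0 0 0 0 0 0.06;0 0 0 0 0 0 0.06;0 0 0 0 0 0 0.06", grip_force=30)

```text
time_s: 5.72
position: [0.6224, 0.2558, 0.0007]
tool_rot: [[0.948, 0.317, 0.001], [0.317, -0.948, 0.0], [0.002, 0.0, -1.0]]
ft_force: [-2.6, -0.3, 7.4]
grip_width: 0.0683
gripper_force: 32.6
```

Call:
move_arm(plan="0 0 -0.01 0 0 0 0.06;0 0 -0.03 0 0 0 0.06;0 0 -0.02 0 0 0 0.06;-0.02 -0.004 0 0 0 0 0.06;-0.035 -0.007 0 0 0 0 0.06;-0.04 -0.007 0 0 0 0 0.06;-0.035 -0.007 0 0 0 0 0.06;-0.02 -0.004 0 0 0 0 0.06;-0.009 -0.001 0 0 0 0 0.06;0 0 0 0 0 0 0.06;0 0 0 0 0 0 0.06")

```text
time_s: 7.1
position: [0.4627, 0.2336, 0.0594]
tool_rot: [[0.948, 0.317, 0.001], [0.317, -0.948, 0.0], [0.001, 0.0, -1.0]]
ft_force: [0.0, 0.9, -0.6]
grip_width: 0.0678
gripper_force: 34.4
```

```bash
python3 -c "
from h import *
go(.462,.2337,.0047)
im,d=viewer.get_image('wrist');save(im,'w2.png');P=cloud('wrist',d)
r=pinpoint('wrist','saucer');print([(x['conf'],ray('wrist',x['pixel'],.06)) for x in r[:2]])
A=P[(d>0)&(abs(P[...,2]-.08)<.008)&(np.hypot(P[...,0]-.462,P[...,1]-.234)<.05)];print(len(A),(A.min(0)+A.max(0))/2,A.max(0)-A.min(0))
"
```

```text
shift [-0.0007 -0.0003  0.0547] from [0.4627 0.2336 0.0594] t 7.1 f [ 0.   0.9 -0.6] w 0.0678 tilt [0.0009 0.0002] q6 85
[(0.61, array([0.46214329, 0.23478004, 0.06      ]))]
6715 [0.4617992  0.2353697  0.08000056] [0.06988627 0.09096453 0.01599101]
```

View pics/w2.png

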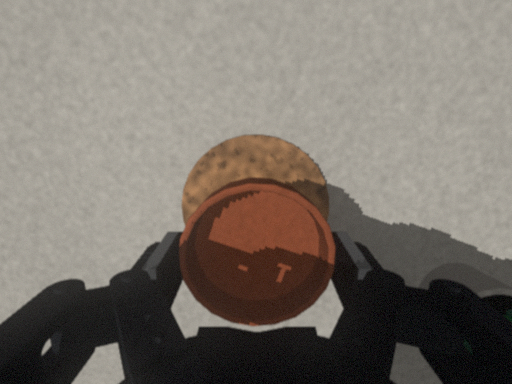

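The saucer is held level between the pads at about (258,250), with the mat below and beyond it, as expected. Now I'll lower it.

Call:
move_arm(plan="-0.0005 0 0.02 0 0 0 0.06;0 0 0.02 0 0 0 0.06;0 0 0.008 0 0 0 0.06;0 0 0.003 0 0 0 0.06;0 0 0.002 0 0 0 0.06;0 0 0.001 0 0 0 0.06;0 0 0 0 0 0 0.06")

```text
time_s: 8.07
position: [0.4614, 0.2334, 0.0056]
tool_rot: [[0.948, 0.317, 0.001], [0.317, -0.948, 0.0], [0.001, 0.0, -1.0]]
ft_force: [0.9, -0.6, -1.2]
grip_width: 0.0683
gripper_force: 34.4
```

Call:
move_arm(plan="0 0 0.0005 0 0 0 0.06;0 0 0.0005 0 0 0 0.06;0 0 0 0 0 0 0.06;0 0 0 0 0 0 0.06")

```text
time_s: 8.57
position: [0.4614, 0.2334, 0.0047]
tool_rot: [[0.948, 0.317, 0.0], [0.317, -0.948, 0.0], [0.0, 0.0, -1.0]]
ft_force: [-2.1, -0.8, 6.0]
grip_width: 0.0683
gripper_force: 34.8
```

Call:
move_arm(plan="0 0 0 0 0 0 0.07;0 0 0 0 0 0 0.0854;0 0 0 0 0 0 0.0854;0 0 0 0 0 0 0.0854;0 0 -0.03 0 0 0 0.0854;0 0 -0.06 0 0 0 0.0854;0 0 -0.04 0 0 0 0.0854;0 0 0 0 0 0 0.0854")

```text
time_s: 9.57
position: [0.4625, 0.2338, 0.1371]
tool_rot: [[0.948, 0.317, 0.006], [0.317, -0.948, 0.002], [0.006, 0.0, -1.0]]
ft_force: [-0.7, 0.4, -0.1]
grip_width: 0.0855
gripper_force: 0.0
```

Call:
move_arm(plan="-0.001 0.03 0 0 0 0 0.0854;-0.002 0.05 0 0 0 0 0.0854;-0.002 0.055 0 0 0 0 0.0854;-0.002 0.055 0 0 0 0 0.0854;-0.002 0.055 0 0 0 0 0.0854;-0.002 0.055 0 0 0 0 0.0854;-0.002 0.055 0 0 0 0 0.0854;-0.002 0.055 0 0 0 0 0.0854;-0.002 0.045 0 0 0 0 0.0854;-0.004 0.03 0 0 0 0 0.0854;0 0 0 0 0 0 0.0854;0 0 0 0 0 0 0.0854")

```text
time_s: 11.08
position: [0.5948, -0.2323, 0.1333]
tool_rot: [[0.948, 0.318, -0.002], [0.318, -0.948, 0.001], [-0.001, -0.002, -1.0]]
ft_force: [-0.2, -0.0, -0.1]
grip_width: 0.0854
gripper_force: 0.0
```

```bash
cat >> h.py <<'E'
def fit(c,d,x,y,z,r,tol=.004):
    P=cloud(c,d); A=P[(d>0)&(abs(P[...,2]-z)<tol)&(np.hypot(P[...,0]-x,P[...,1]-y)<r+.015)]
    if len(A)<5: print(c,'none'); return
    print(c,len(A),'mid',((A.min(0)+A.max(0))/2).round(4),'size',(A.max(0)-A.min(0)).round(4),'z',np.median(A[:,2]).round(4))
E
python3 -c "
from h import *
go(.5958,-.2335,.012)
im,d=viewer.get_image('wrist');save(im,'w3.png'); fit('wrist',d,.5958,-.2335,.04,.031)
im,d=viewer.get_image('top');save(im,'t3.png'); fit('top',d,.461,.2335,.024,.035); fit('top',d,.461,.2335,.010,.025)
im,d=viewer.get_image('scene');save(im,'s3.png'); fit('scene',d,.461,.2335,.024,.035); 
"
```

```text
shift [0.0007 0.0017 0.1213] from [ 0.5948 -0.2323  0.1333] t 11.07 f [-0.2 -0.  -0.1] w 0.0854 tilt [-0.0017  0.0013] q6 40
wrist 1151 mid [ 0.5942 -0.2335  0.0392] size [0.0614 0.0618 0.0064] z 0.0404
top 153 mid [0.4634 0.2344 0.0237] size [0.0667 0.0654 0.0074] z 0.0239
top 608 mid [0.4616 0.2402 0.01  ] size [0.0776 0.0648 0.008 ] z 0.0103
scene 134 mid [0.4635 0.2326 0.0233] size [0.0709 0.0682 0.0066] z 0.0232
```

Call:
move_arm(plan="-0.001 0.001 0.05 0 0 0 0.0854;0 0 0.04 0 0 0 0.0854;0 0 0.02 0 0 0 0.0854;0 0 0.008 0 0 0 0.0854;0 0 0.003 0 0 0 0.0854;0 0 0 0 0 0 0.0854;0 0 0 0 0 0 0.068;0 0 0 0 0 0 0.052;0 0 0 0 0 0 0.052;0 0 0 0 0 0 0.052;0 0 0 0 0 0 0.052")

```text
time_s: 12.6
position: [0.5949, -0.2346, 0.0145]
tool_rot: [[0.948, 0.317, 0.001], [0.317, -0.948, -0.001], [0.001, 0.001, -1.0]]
ft_force: [-2.0, -0.4, 4.9]
grip_width: 0.0617
gripper_force: 32.4
```

Call:
move_arm(plan="0 0 -0.01 0 0 0 0.052;0 0 -0.04 0 0 0 0.052;0 0 -0.05 0 0 0 0.052;0.001 -0.02 0 0 0 0 0.052;0.002 -0.04 0 0 0 0 0.052;0.002 -0.052 0 0 0 0 0.052;0.002 -0.055 0 0 0 0 0.052;0.002 -0.055 0 0 0 0 0.052;0.002 -0.055 0 0 0 0 0.052;0.002 -0.055 0 0 0 0 0.052;0.003 -0.055 0 0 0 0 0.052;0.003 -0.045 0 0 0 0 0.052")

```text
time_s: 14.1
position: [0.4748, 0.1831, 0.114]
tool_rot: [[0.948, 0.318, 0.001], [0.318, -0.948, 0.0], [0.001, 0.0, -1.0]]
ft_force: [0.7, 0.3, -0.8]
grip_width: 0.0621
gripper_force: 33.6
```

Call:
move_arm(plan="0.003 -0.03 0 0 0 0 0.052;0.002 -0.0247 0 0 0 0 0.052;0 0 0.02 0 0 0 0.052;0 0 0.02 0 0 0 0.052;0 0 0 0 0 0 0.052;0 0 0 0 0 0 0.052")

```text
time_s: 14.85
position: [0.4634, 0.2348, 0.0743]
tool_rot: [[0.948, 0.317, 0.001], [0.317, -0.948, 0.0], [0.001, 0.0, -1.0]]
ft_force: [0.2, 1.0, -1.3]
grip_width: 0.0617
gripper_force: 33.6
```

```bash
python3 -c "
from h import *
go(.4615,.234,.0245)
im,d=viewer.get_image('wrist');save(im,'w4.png'); fit('wrist',d,.4615,.2335,.024,.035); s=env.observe()['position'];fit('wrist',d,s[0],s[1],s[2]+.0255,.031)
"
```

```text
shift [-0.0021  0.0001  0.0498] from [0.4634 0.2348 0.0743] t 14.85 f [ 0.2  1.  -1.3] w 0.0617 tilt [0.0013 0.0004] q6 85
wrist 801 mid [0.4748 0.2352 0.0232] size [0.0407 0.0663 0.0064] z 0.0243
wrist 5114 mid [0.463  0.2366 0.0998] size [0.0616 0.0844 0.008 ] z 0.0999
```

View pics/w4.png

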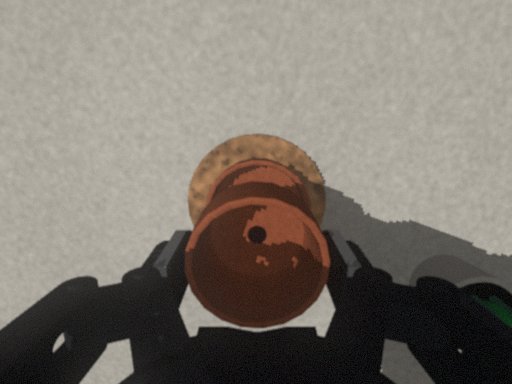

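The bowl is held centred at about (258,262). The saucer is behind it, with its far rim at about (258,160), slightly nearer the robot than my estimate, so I'll correct by −2.5 mm in x and lower.

Call:
move_arm(plan="-0.0025 -0.0005 0.015 0 0 0 0.052;0 0 0.012 0 0 0 0.052;0 0 0.006 0 0 0 0.052;0 0 0.004 0 0 0 0.052;0 0 0.003 0 0 0 0.052;0 0 0.003 0 0 0 0.052;0 0 0 0 0 0 0.052")

```text
time_s: 15.78
position: [0.4604, 0.2344, 0.0302]
tool_rot: [[0.948, 0.317, -0.0], [0.317, -0.948, -0.0], [-0.0, -0.0, -1.0]]
ft_force: [-0.2, -0.7, -1.2]
grip_width: 0.0617
gripper_force: 33.6
```

Call:
move_arm(plan="0 0 0.002 0 0 0 0.052;0 0 0.002 0 0 0 0.052;0 0 0 0 0 0 0.052")

```text
time_s: 16.15
position: [0.4609, 0.2343, 0.0265]
tool_rot: [[0.948, 0.317, 0.001], [0.317, -0.948, 0.0], [0.001, 0.0, -1.0]]
ft_force: [1.5, -2.0, 0.0]
grip_width: 0.0619
gripper_force: 33.8
```

Call:
move_arm(plan="0 0 0.001 0 0 0 0.052;0 0 0.0005 0 0 0 0.052;0 0 0.0005 0 0 0 0.052;0 0 0 0 0 0 0.052")

```text
time_s: 16.65
position: [0.4613, 0.2341, 0.0253]
tool_rot: [[0.948, 0.317, 0.003], [0.317, -0.948, -0.0], [0.002, 0.001, -1.0]]
ft_force: [1.2, -4.1, 10.3]
grip_width: 0.0621
gripper_force: 34.5
```

Call:
move_arm(plan="0 0.0007 0 0 0 0 0.052;0 0 0 0 0 0 0.052;0 0 0.0004 0 0 0 0.052;0 0 0 0 0 0 0.052")

```text
time_s: 17.15
position: [0.4614, 0.2339, 0.0251]
tool_rot: [[0.948, 0.317, 0.002], [0.317, -0.948, 0.001], [0.002, 0.0, -1.0]]
ft_force: [-0.3, -2.0, 12.1]
grip_width: 0.0614
gripper_force: 34.6
```

Call:
move_arm(plan="0 0 0 0 0 0 0.064;0 0 0 0 0 0 0.08;0 0 0 0 0 0 0.0854;0 0 0 0 0 0 0.0854;0 0 -0.03 0 0 0 0.0854;0 0 -0.06 0 0 0 0.0854;0 0 -0.05 0 0 0 0.0854;0 0 0 0 0 0 0.0854;0 0 0 0 0 0 0.0854")

```text
time_s: 18.27
position: [0.4601, 0.2336, 0.1631]
tool_rot: [[0.948, 0.317, -0.001], [0.317, -0.948, -0.0], [-0.001, -0.0, -1.0]]
ft_force: [-0.6, 0.2, 0.3]
grip_width: 0.0856
gripper_force: 0.0
```

```bash
cat >> h.py <<'E'
def rim(c,d,x,y,z,r,w=.004,tol=.006):
    P=cloud(c,d); q=np.hypot(P[...,0]-x,P[...,1]-y); A=P[(d>0)&(abs(P[...,2]-z)<tol)&(q<r)&(q>r-w)]
    a=np.arctan2(A[:,1]-y,A[:,0]-x); b=((a+np.pi)//(np.pi/4)).astype(int)
    print('rim z per octant',[round(float(np.percentile(A[b==i,2],70)),4) if (b==i).sum()>3 else None for i in range(8)])
E
python3 -c "
from h import *
go(.4615,.234,.16)
im,d=viewer.get_image('wrist');save(im,'w5.png')
fit('wrist',d,.461,.234,.05,.031);fit('wrist',d,.461,.234,.024,.035)
rim('wrist',d,.461,.234,.05,.031); rim('wrist',d,.461,.234,.024,.035)
P=cloud('wrist',d); A=P[(np.hypot(P[...,0]-.461,P[...,1]-.234)<.018)];print('floor',np.percentile(A[:,2],[10,25,50,75]))
"
```

```text
shift [0.0014 0.0001 0.0031] from [0.4601 0.2336 0.1631] t 18.27 f [-0.6  0.2  0.3] w 0.0856 tilt [-0.0014 -0.0003] q6 85
wrist 996 mid [0.4605 0.2336 0.0497] size [0.0617 0.0611 0.0073] z 0.0507
wrist 842 mid [0.4638 0.2344 0.024 ] size [0.062  0.0677 0.008 ] z 0.0236
rim z per octant [0.051, 0.0507, 0.0507, 0.0509, 0.0511, 0.0515, 0.0516, 0.0513]
rim z per octant [None, None, 0.0239, 0.0241, 0.024, 0.0241, 0.0238, None]
floor [0.01749922 0.23901969 0.24488858 0.24938096]
```

View pics/w5.png

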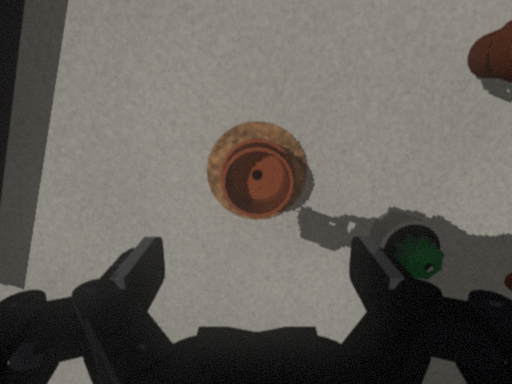

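The bowl is in the saucer on the mat at about (258,178), and the cactus at (415,250) is untouched. The bowl's +y side may be about 0.8 mm high, so I'll press the rim lightly with both fingertips to make sure it is seated.

Call:
move_arm(plan="0.0008 0 0.04 0 0 0 0.057;0 0 0.04 0 0 0 0.057;0 0 0.02 0 0 0 0.057;0 0 0.01 0 0 0 0.057;0 0 0.003 0 0 0 0.057;0 0 0 0 0 0 0.057;0 0 0 0 0 0 0.057")

```text
time_s: 19.2
position: [0.4617, 0.2341, 0.0516]
tool_rot: [[0.948, 0.317, 0.001], [0.317, -0.948, 0.0], [0.001, 0.0, -1.0]]
ft_force: [0.2, 0.1, 0.2]
grip_width: 0.0572
gripper_force: 0.0
```

Call:
move_arm(plan="0 0 0.001 0 0 0 0.057;0 0 0.001 0 0 0 0.057;0 0 0 0 0 0 0.057")

```text
time_s: 19.58
position: [0.4614, 0.234, 0.0489]
tool_rot: [[0.948, 0.317, -0.0], [0.317, -0.948, 0.0], [-0.0, -0.0, -1.0]]
ft_force: [1.1, -0.2, 0.1]
grip_width: 0.0573
gripper_force: 0.0
```

Call:
move_arm(plan="0 0 0.001 0 0 0 0.057;0 0 0.001 0 0 0 0.057;0 0 0 0 0 0 0.057")

```text
time_s: 19.95
position: [0.4614, 0.234, 0.0469]
tool_rot: [[0.948, 0.317, -0.0], [0.317, -0.948, 0.0], [-0.0, -0.0, -1.0]]
ft_force: [0.4, -0.5, 0.9]
grip_width: 0.0569
gripper_force: 0.5
```

Call:
move_arm(plan="0 0 0.001 0 0 0 0.057;0 0 0 0 0 0 0.057")

```text
time_s: 20.2
position: [0.4613, 0.234, 0.0462]
tool_rot: [[0.948, 0.317, 0.0], [0.317, -0.948, 0.0], [0.0, -0.0, -1.0]]
ft_force: [-1.9, 0.9, 5.1]
grip_width: 0.0569
gripper_force: 2.5
```

Call:
move_arm(plan="0 0 0.0007 0 0 0 0.057;0 0 0.0007 0 0 0 0.057;0 0 0 0 0 0 0.057")

```text
time_s: 20.58
position: [0.4613, 0.2341, 0.0457]
tool_rot: [[0.948, 0.317, 0.001], [0.317, -0.948, 0.0], [0.001, 0.0, -1.0]]
ft_force: [-4.9, -0.4, 15.0]
grip_width: 0.0568
gripper_force: 7.5
```

Call:
move_arm(plan="0 0 -0.005 0 0 0 0.057;0 0 -0.03 0 0 0 0.057;0 0 -0.05 0 0 0 0.0854;0 0 -0.035 0 0 0 0.0854;0 0 0 0 0 0 0.0854;0 0 0 0 0 0 0.0854")

```text
time_s: 21.32
position: [0.461, 0.2338, 0.1637]
tool_rot: [[0.948, 0.317, -0.001], [0.317, -0.948, -0.0], [-0.001, -0.0, -1.0]]
ft_force: [-0.5, -0.7, 1.0]
grip_width: 0.0854
gripper_force: 0.0
```

```bash
python3 -c "
from h import *
im,d=viewer.get_image('wrist');save(im,'w6.png')
fit('wrist',d,.461,.234,.05,.031);fit('wrist',d,.461,.234,.024,.035)
rim('wrist',d,.461,.234,.05,.031); rim('wrist',d,.461,.234,.024,.035)
go(.6296,.0678,.16)
"
```

```text
wrist 970 mid [0.4601 0.2335 0.0493] size [0.0621 0.0612 0.0065] z 0.0502
wrist 807 mid [0.4639 0.234  0.024 ] size [0.0621 0.0684 0.008 ] z 0.0238
rim z per octant [0.0502, 0.0503, 0.0507, 0.0508, 0.0508, 0.051, 0.0506, 0.0502]
rim z per octant [None, None, 0.0243, 0.0244, 0.0242, 0.0242, 0.0243, None]
shift [0.1074 0.2109 0.0031] from [0.4609 0.2338 0.1634] t 21.38 f [ 0.  -0.8 -0. ] w 0.0857 tilt [-0.0022 -0.0006] q6 85
```

The rim is now level at 0.050, as expected, so the bowl is seated. The pot is next.

Call:
move_arm(plan="0.01 0.02 0 0 0 0 0.0854;0.02 0.04 0 0 0 0 0.0854;0.025 0.05 0 0 0 0 0.0854;0.025 0.05 0 0 0 0 0.0854;0.018 0.034 0 0 0 0 0.0854;0.0094 0.0169 0 0 0 0 0.0854;0 0 0 0 0 0 0.0854;0 0 0 0 0 0 0.0854")

```text
time_s: 22.38
position: [0.6297, 0.0681, 0.164]
tool_rot: [[0.948, 0.317, -0.001], [0.317, -0.948, 0.0], [-0.001, -0.001, -1.0]]
ft_force: [0.4, -0.1, 0.4]
grip_width: 0.0855
gripper_force: 0.0
```

```bash
python3 -c "
from h import *
go(.6296,.0678,.034)
im,d=viewer.get_image('wrist');save(im,'w7.png'); fit('wrist',d,.6296,.0678,.06,.025); print([ray('wrist',x['pixel'],0).round(4) for x in pinpoint('wrist','pot')[:1]])
"
```

```text
shift [-0.      0.0003  0.13  ] from [0.6297 0.0681 0.164 ] t 22.38 f [ 0.4 -0.1  0.4] w 0.0855 tilt [-0.0012  0.0002] q6 67
wrist 912 mid [0.6287 0.0686 0.0593] size [0.0494 0.0492 0.0066] z 0.0604
[array([0.6308, 0.0698, 0.    ])]
```

Call:
move_arm(plan="-0.0008 -0.0005 0.05 0 0 0 0.0854;0 0 0.045 0 0 0 0.0854;0 0 0.02 0 0 0 0.0854;0 0 0.009 0 0 0 0.0854;0 0 0.005 0 0 0 0.0854;0 0 0 0 0 0 0.0854;0 0 0 0 0 0 0.06;0 0 0 0 0 0 0.04;0 0 0 0 0 0 0.04;0 0 0 0 0 0 0.04;0 0 0 0 0 0 0.04")

```text
time_s: 23.85
position: [0.6296, 0.0681, 0.0364]
tool_rot: [[0.948, 0.317, 0.001], [0.317, -0.948, -0.0], [0.001, 0.001, -1.0]]
ft_force: [-1.0, -0.7, 6.0]
grip_width: 0.0493
gripper_force: 31.2
```

Call:
move_arm(plan="0 0 -0.01 0 0 0 0.04;0 0 -0.04 0 0 0 0.04;0 0 -0.05 0 0 0 0.04;-0.01 -0.02 0 0 0 0 0.04;-0.02 -0.04 0 0 0 0 0.04;-0.025 -0.05 0 0 0 0 0.04;-0.025 -0.05 0 0 0 0 0.04;-0.018 -0.034 0 0 0 0 0.04;-0.0093 -0.0166 0 0 0 0 0.04;0 0 0 0 0 0 0.04;0 0 0 0 0 0 0.04")

```text
time_s: 25.22
position: [0.4617, 0.2333, 0.1356]
tool_rot: [[0.949, 0.316, 0.001], [0.316, -0.949, -0.0], [0.001, 0.0, -1.0]]
ft_force: [-0.7, -0.7, -0.9]
grip_width: 0.0495
gripper_force: 31.8
```

```bash
python3 -c "
from h import *
go(.461,.2338,.0524)
im,d=viewer.get_image('wrist');save(im,'w8.png')
"
```

```text
shift [-0.0006 -0.0007  0.0832] from [0.4617 0.2333 0.1356] t 25.23 f [-0.7 -0.7 -0.9] w 0.0495 tilt [ 0.0007 -0.0001] q6 85
```

View pics/w8.png

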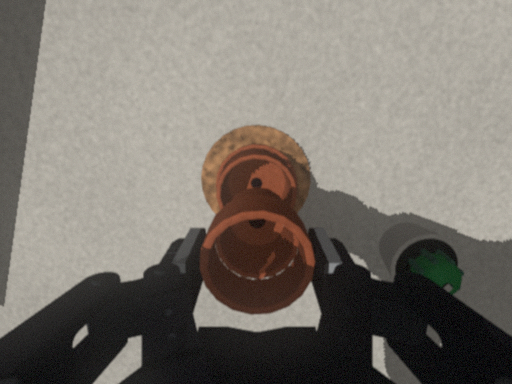

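The pot is held upright at about (257,250) and lines up with the nested bowl at (257,183). I'll lower it 79 mm, then creep.

Call:
move_arm(plan="-0.0006 -0.0007 0.02 0 0 0 0.04;0 0 0.025 0 0 0 0.04;0 0 0.02 0 0 0 0.04;0 0 0.008 0 0 0 0.04;0 0 0.004 0 0 0 0.04;0 0 0.002 0 0 0 0.04;0 0 0.001 0 0 0 0.04;0 0 0 0 0 0 0.04")

```text
time_s: 26.28
position: [0.46, 0.2345, 0.0558]
tool_rot: [[0.948, 0.317, 0.001], [0.317, -0.948, 0.0], [0.001, 0.0, -1.0]]
ft_force: [0.0, 0.7, -2.1]
grip_width: 0.0495
gripper_force: 31.8
```

Call:
move_arm(plan="0 0 0.001 0 0 0 0.04;0 0 0.0007 0 0 0 0.04;0 0 0 0 0 0 0.04")

```text
time_s: 26.65
position: [0.4599, 0.2344, 0.0538]
tool_rot: [[0.948, 0.317, -0.0], [0.317, -0.948, -0.0], [-0.0, -0.0, -1.0]]
ft_force: [0.1, -0.2, -1.5]
grip_width: 0.0497
gripper_force: 31.8
```

Call:
move_arm(plan="0 0 0.0007 0 0 0 0.04;0 0 0.0006 0 0 0 0.04;0 0 0 0 0 0 0.04")

```text
time_s: 27.02
position: [0.4599, 0.2344, 0.0529]
tool_rot: [[0.948, 0.317, 0.0], [0.317, -0.948, 0.0], [0.0, 0.0, -1.0]]
ft_force: [-2.1, -0.4, 3.7]
grip_width: 0.0495
gripper_force: 32.3
```

Call:
move_arm(plan="0 0 0.0004 0 0 0 0.04;0 0 0 0 0 0 0.04")

```text
time_s: 27.28
position: [0.46, 0.2345, 0.0528]
tool_rot: [[0.948, 0.317, 0.001], [0.317, -0.948, 0.0], [0.001, 0.0, -1.0]]
ft_force: [-3.3, -0.8, 8.7]
grip_width: 0.0492
gripper_force: 32.6
```

Call:
move_arm(plan="0 0 0 0 0 0 0.055;0 0 0 0 0 0 0.075;0 0 0 0 0 0 0.0854;0 0 0 0 0 0 0.0854;0 0 -0.03 0 0 0 0.0854;0 0 -0.06 0 0 0 0.0854;0 0 -0.04 0 0 0 0.0854;0 0 0 0 0 0 0.0854;0 0 0 0 0 0 0.0854")

```text
time_s: 28.4
position: [0.4594, 0.2343, 0.1812]
tool_rot: [[0.948, 0.317, -0.001], [0.317, -0.948, -0.0], [-0.002, -0.0, -1.0]]
ft_force: [-0.6, 0.3, -0.6]
grip_width: 0.0854
gripper_force: 0.0
```

```bash
python3 -c "
from h import *
im,d=viewer.get_image('wrist');save(im,'w9.png')
fit('wrist',d,.46,.234,.076,.025);fit('wrist',d,.46,.234,.05,.031)
rim('wrist',d,.46,.234,.076,.025); rim('wrist',d,.46,.234,.05,.031)
go(.4355,-.076,.19)
"
```

```text
wrist 903 mid [0.4582 0.2342 0.0751] size [0.0495 0.0496 0.0063] z 0.0761
wrist 894 mid [0.4642 0.2336 0.05  ] size [0.0541 0.0615 0.0079] z 0.0507
rim z per octant [0.076, 0.0762, 0.0767, 0.0767, 0.0767, 0.0767, 0.0766, 0.0762]
rim z per octant [None, 0.0498, 0.0503, 0.0508, 0.0509, 0.0508, 0.0507, None]
shift [-0.121   0.2867 -0.0089] from [0.4593 0.2342 0.1809] t 28.45 f [ 0.5  0.  -0.6] w 0.0852 tilt [-0.0024 -0.0005] q6 85
```

The pot's rim is level at 0.076, so it is seated. On to the vase.

Call:
move_arm(plan="-0.008 0.02 -0.003 0 0 0 0.07;-0.016 0.038 -0.003 0 0 0 0.07;-0.02 0.048 -0.003 0 0 0 0.07;-0.02 0.048 0 0 0 0 0.07;-0.02 0.048 0 0 0 0 0.07;-0.017 0.04 0 0 0 0 0.07;-0.012 0.027 0 0 0 0 0.07;-0.008 0.0177 0 0 0 0 0.07;0 0 0 0 0 0 0.07;0 0 0 0 0 0 0.07")

```text
time_s: 29.7
position: [0.4359, -0.0752, 0.1905]
tool_rot: [[0.948, 0.317, -0.001], [0.317, -0.948, 0.001], [-0.001, -0.001, -1.0]]
ft_force: [-0.2, 0.4, 0.4]
grip_width: 0.07
gripper_force: 0.0
```

```bash
python3 -c "
from h import *
im,d=viewer.get_image('wrist');save(im,'w10.png')
fit('wrist',d,.4357,-.076,.08,.016); print([ray('wrist',x['pixel'],0).round(4) for x in pinpoint('wrist','vase')[:1]])
go(.4355,-.076,.058)
"
```

```text
wrist 556 mid [ 0.4343 -0.0755  0.0794] size [0.0318 0.0311 0.0068] z 0.0802
[array([ 0.4315, -0.0756,  0.    ])]
shift [-0.0007  0.0008  0.1328] from [ 0.436  -0.0751  0.1908] t 29.8 f [0.1 0.1 0.6] w 0.0703 tilt [-0.0007  0.0005] q6 46
```

Call:
move_arm(plan="-0.0016 0 0.05 0 0 0 0.07;0 0 0.045 0 0 0 0.06;0 0 0.022 0 0 0 0.06;0 0 0.01 0 0 0 0.06;0 0 0.006 0 0 0 0.06;0 0 0 0 0 0 0.06;0 0 0 0 0 0 0.045;0 0 0 0 0 0 0.03;0 0 0 0 0 0 0.022;0 0 0 0 0 0 0.022;0 0 0 0 0 0 0.022;0 0 0 0 0 0 0.022")

```text
time_s: 31.3
position: [0.4349, -0.0765, 0.0588]
tool_rot: [[0.948, 0.317, 0.001], [0.317, -0.948, -0.0], [0.001, 0.001, -1.0]]
ft_force: [-0.8, 0.4, 4.5]
grip_width: 0.0318
gripper_force: 29.3
```

Call:
move_arm(plan="0 0 -0.01 0 0 0 0.022;0 0 -0.045 0 0 0 0.022;0 0 -0.055 0 0 0 0.022;0.008 -0.02 -0.015 0 0 0 0.022;0.016 -0.038 0 0 0 0 0.022;0.02 -0.048 0 0 0 0 0.022;0.02 -0.048 0 0 0 0 0.022;0.02 -0.048 0 0 0 0 0.022;0.017 -0.04 0 0 0 0 0.022;0.012 -0.027 0 0 0 0 0.022;0.0084 -0.0182 0 0 0 0 0.022;0 0 0 0 0 0 0.022")

```text
time_s: 32.8
position: [0.4583, 0.2353, 0.1835]
tool_rot: [[0.948, 0.319, 0.0], [0.319, -0.948, 0.0], [0.0, 0.0, -1.0]]
ft_force: [0.3, -0.6, -0.4]
grip_width: 0.0318
gripper_force: 30.2
```

```bash
python3 -c "
from h import *
go(.459,.2345,.0808)
im,d=viewer.get_image('wrist');save(im,'w11.png')
"
```

```text
shift [0.0004 0.001  0.1027] from [0.4583 0.2353 0.1835] t 32.8 f [ 0.3 -0.6 -0.4] w 0.0318 tilt [0.0002 0.    ] q6 85
```

View pics/w11.png

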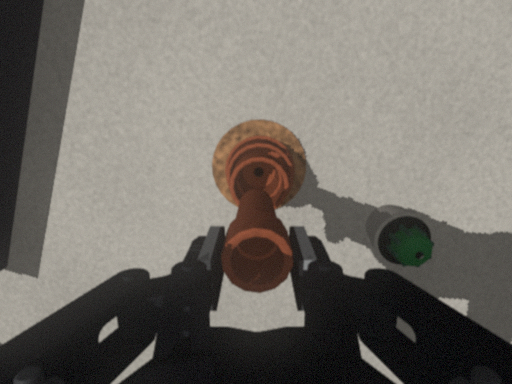

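The vase is held upright at about (258,258) and lines up with the nest at (258,165). Lowering it now.

Call:
move_arm(plan="0.0004 0.0008 0.02 0 0 0 0.022;0 0 0.035 0 0 0 0.022;0 0 0.025 0 0 0 0.022;0 0 0.01 0 0 0 0.022;0 0 0.005 0 0 0 0.022;0 0 0.003 0 0 0 0.022;0 0 0.001 0 0 0 0.022;0 0 0 0 0 0 0.022")

```text
time_s: 33.85
position: [0.4594, 0.2339, 0.0845]
tool_rot: [[0.948, 0.317, 0.001], [0.317, -0.948, 0.0], [0.001, 0.0, -1.0]]
ft_force: [0.1, 0.3, -1.0]
grip_width: 0.032
gripper_force: 30.1
```

Call:
move_arm(plan="0 0 0.001 0 0 0 0.022;0 0 0.0007 0 0 0 0.022;0 0 0 0 0 0 0.022")

```text
time_s: 34.22
position: [0.4592, 0.2339, 0.0824]
tool_rot: [[0.948, 0.317, -0.0], [0.317, -0.948, -0.0], [-0.0, -0.0, -1.0]]
ft_force: [0.4, -0.5, -0.8]
grip_width: 0.0318
gripper_force: 30.1
```

Call:
move_arm(plan="0 0 0.0007 0 0 0 0.022;0 0 0.0006 0 0 0 0.022;0 0 0 0 0 0 0.022")

```text
time_s: 34.6
position: [0.4593, 0.2339, 0.0813]
tool_rot: [[0.948, 0.317, 0.0], [0.317, -0.948, 0.0], [0.0, 0.0, -1.0]]
ft_force: [-0.4, -0.1, 2.1]
grip_width: 0.0314
gripper_force: 30.4
```

Call:
move_arm(plan="0 0 0.0004 0 0 0 0.022;0 0 0 0 0 0 0.022")

```text
time_s: 34.85
position: [0.4595, 0.234, 0.0812]
tool_rot: [[0.948, 0.317, 0.001], [0.317, -0.948, 0.0], [0.001, 0.0, -1.0]]
ft_force: [-0.6, -0.1, 5.0]
grip_width: 0.0317
gripper_force: 30.7
```

Call:
move_arm(plan="0 0 0 0 0 0 0.04;0 0 0 0 0 0 0.055;0 0 0 0 0 0 0.07;0 0 0 0 0 0 0.07;0 0 -0.03 0 0 0 0.07;0 0 -0.06 0 0 0 0.07;0 0 -0.05 0 0 0 0.07;0 0 0 0 0 0 0.07;0 0 0 0 0 0 0.07")

```text
time_s: 35.98
position: [0.4587, 0.2338, 0.2198]
tool_rot: [[0.948, 0.317, -0.001], [0.317, -0.948, -0.0], [-0.001, -0.0, -1.0]]
ft_force: [-1.1, -0.2, -1.0]
grip_width: 0.0702
gripper_force: 0.0
```

```bash
python3 -c "
from h import *
im,d=viewer.get_image('wrist');save(im,'w12.png')
fit('wrist',d,.459,.234,.102,.016);fit('wrist',d,.459,.234,.076,.025);fit('wrist',d,.461,.234,.05,.031)
rim('wrist',d,.459,.234,.102,.017); rim('wrist',d,.459,.234,.076,.025); rim('wrist',d,.461,.234,.05,.031)
im,d=viewer.get_image('scene');save(cv2.resize(im[120:300,100:440],None,fx=2,fy=2),'s12.png')
for n,x,y,z,r in [('cactus',.447,.076,.05,.03),('ink',.633,-.09,.062,.026),('tape',.4555,-.251,.024,.033)]: print(n); fit('scene',d,x,y,z,r,.005)
"
```

```text
wrist 534 mid [0.4575 0.2341 0.1011] size [0.0313 0.0311 0.0062] z 0.102
wrist 664 mid [0.4581 0.2341 0.0759] size [0.0495 0.0495 0.0078] z 0.0763
wrist 571 mid [0.4651 0.2336 0.0501] size [0.0517 0.0613 0.0078] z 0.0504
rim z per octant [0.1026, 0.1022, 0.1024, 0.102, 0.1018, 0.1022, 0.1026, 0.1025]
rim z per octant [None, 0.0762, 0.0766, 0.0767, 0.0767, 0.0766, 0.0767, 0.0764]
rim z per octant [None, 0.0506, 0.0504, 0.0506, 0.0507, 0.0508, 0.0507, None]
cactus
scene 50 mid [0.4497 0.0779 0.0501] size [0.0298 0.0408 0.0097] z 0.0488
ink
scene 258 mid [ 0.6326 -0.0898  0.0606] size [0.0474 0.0454 0.007 ] z 0.0618
tape
scene 227 mid [ 0.4563 -0.2508  0.0229] size [0.0653 0.0647 0.0077] z 0.0237
```

View pics/s12.png

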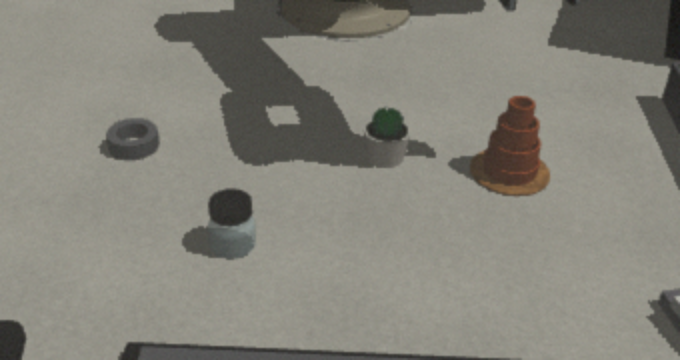

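The nest stands upright on the mat at about (512,145). Its rims are at 0.024, 0.050, 0.076 and 0.102 as specified, and the tape, ink and cactus are where they were. Handing in.

```bash
python3 -c "
from rig import env
print(env.close_job())"
```

```text
the job is handed in; nothing more can be done
None
```

The saucer, bowl, pot and vase stand nested and fully seated on the mat, placed in that order. The cactus, tape and glass jar were not touched, and the job was handed in at about 36 s.

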